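# Stand the plaster tin upright in the vanity drawer tray

## Task

Take the white plaster tin with the red band by its upper edge, slide it up out of its sloping slot in the wooden rack, and stand it upright on its long thin bottom edge in the middle of the empty front compartment of the maple drawer tray, free of the walls and parallel to the clear divider. Lower it right down onto the compartment floor before you let go, so that it stands by itself. Leave the blue palette in the rack, the things in the back of the tray and the cup where they are.

Things in the scene. Friction and masses are not known exactly. Their poses are not given: they have to be found in the camera images.
- tin: (All sizes in mm.) White flat tin, red band near its top: 18 thick (x), 110 long (y), 100 high (z), 0.16 kg. Origin: centre of its thin bottom face; z runs up to its other long edge. It starts bottom first in one of the rack's two slots, leaning 35 degrees from vertical, upper edge towards the rack's front (robot side), its upper 58 free of the slot, its y parallel to the rack's y.
- rack: Oak slotted rack, fixed; base 130 (x) x 250 (y) x 10. Origin: centre of its underside, z up; front (-x) roughly faces the robot. Two slots side by side at y = +61 and -61 (the tin may be in either), each 116 long, 22 wide, leaning 35 degrees, mouth towards (-0.574, 0, 0.819). Along the slot the front wall and end partitions reach 42 from the floor, the rear wall 30; all 6 thick.
- palette: Dark blue flat palette with a thin brass line, 18 thick (x), 100 long (y), 90 high (z), in the other slot of the rack, leaning the same way. Origin: centre of its thin bottom face. To be left alone.
- tray: Maple drawer tray, fixed, 200 x 200, 50 high, walls 10 thick, floor 8 thick, oak strip on its front (-x), which roughly faces the robot. Origin: centre of its underside, z up. A clear divider along y, 4 thick, top 44 above the counter, at x = -8, parts an empty front compartment (80 in x, 180 in y) from a rear one holding a carton and a jar.
- tray_front (a point): Centre of the floor of the tray's empty front compartment, at x = -50, y = 0, z = 8 in the tray's frame; same axes as the tray.
- carton: Red carton with a paper band, 22 thick (x), 90 long (y), 70 high, standing in the rear compartment of the tray. Origin: centre of its underside. To be left alone.
- bottle: Small amber jar with a green cap, 38 across, 55 high, standing in the rear compartment of the tray. Origin: centre of its underside. To be left alone.
- cup: Blue ceramic cup, 72 across, 90 high, standing on the counter beyond the rack and tray. Origin: centre of its underside. To be left alone.
- slot_a (a point): Middle of the floor of the slot at y = +61 in the rack's frame (x = 20, z = 30), where a seated tin or palette has its origin; axes as the rack's.
- slot_b (a point): The same for the slot at y = -61.
There are look-alikes about, which are no part of the job. Of the things like the tin, leave any that is green; of the rest the larger one is meant.

How it is judged:
By the outcome, as a careful person would: the job done as asked, in the order asked, and still so for the second after the job is handed in, with the robot touching nothing.
It also fails if it takes over 46 s, if anything falls off the work surface, if the arm or the gripper's body presses on something with over 40 N, if the wrist force passes 120 N, or if a joint passes its speed limit or range.

## Robot

A 6-joint arm with a two-finger parallel gripper is mounted at the origin on the work surface. World frame = base frame: x ahead of the robot, y to its left, z up, the work surface at z = 0. Lengths are in mm, angles in rad, forces in N, time in s.
With the tool pointing down it reaches from about 300 to 775 mm from the base axis. Payload 14.6 kg.
Tool frame: the origin (TCP) lies at the very end of the fingers, on their centre line; the grasp point (between the pads) lies 19 mm behind it; z points along the fingers, y is the direction in which the jaws open and shut (so a half turn about z gives the same grasp; the last joint's range is limited). The gripper opens to 94 mm and grips with 3 to 60 N. Pads are 16 mm wide; open, the fingers measure 119 mm over their backs; the gripper's body (75 mm by 177 mm) begins 78 mm behind the grasp point.
Start: joints at [-1.336, 0.3, 1.521, -0, 1.321, -0.067], TCP at [163.475, -525.134, 205.446] pointing down, gripper open.
Joint ranges: [-3.03, 3.03], [-0.79, 2.21], [0.23, 2.52], [-1.04, 4.18], [0, 3.07], [-2.55, 2.55]. Speed limits (rad/s): [2.22, 2.22, 2.57, 3.14, 3.14, 3.14].

## Interface

Orientations are given as a rotation vector (axis times angle).
In Python, from plant import move_pose, movel, set_joints, grip, dwell, inverse_kinematics, read_camera, camera_model, Unreachable, hand_in, current_clock, current_qpos, current_qvel, current_effort, current_eef_pos, current_orientation, current_ft_force, current_ft_torque, current_finger_gap gives the robot as it stands. Calls block until the motion is done:
- move_pose(position, orientation): joint-space move of the TCP to a pose.
- movel(position, frame=None, max_speed=150): straight line of the TCP; frame=None keeps the orientation; max_speed is the mean speed in mm/s.
- set_joints(angles): joint-space move.
- grip(opening, effort=None): finger opening in mm; effort is the grip in N (None keeps the last); returns when the fingers have stopped.
- dwell(seconds).
- inverse_kinematics(position, orientation): joint angles nearest the present ones, or None.
- read_camera(name): name is "scene" or "side" or "wrist"; returns the picture (480x640x3 uint8, blue, green, red); there is no depth.
- camera_model(name): a dict with "fx", "fy", "cx", "cy" (pixels), "R" (3x3) and "t" (3): a world point X has camera coordinates R X + t. Camera axes: x right, y down, z forward; pixel columns grow to the right and rows downward; lengths in mm; the calibration is good to about 2 mm. A picture is of the moment at which its call begins: read the wrist's pose just before it. camera_model takes no time and is no camera call; for the wrist camera it gives the pose at the moment of the call.
A pose or a line that the arm cannot do raises Unreachable and nothing moves.
- hand_in(): hands the job in, once; it reports no verdict.
Readings, each from a call of its own:
- current_clock(): time.
- current_qpos(): joint angles.
- current_qvel(): joint speeds.
- current_effort(): joint torques, N m.
- current_eef_pos(): TCP position.
- current_orientation(): TCP orientation.
- current_ft_force(): force on the tool from outside, world axes, zero at the start.
- current_ft_torque(): the same for the moment, N m.
- current_finger_gap(): finger opening in mm.
Only numpy, scipy, OpenCV 4.12 (cv2) and the standard library are available. Lean on these libraries where they do the work, as an engineer would, in place of code of your own. Each camera call takes 0.05 s, during which the arm holds its last target. There are 200 camera calls.

## Working session

There is one attempt and no reset: what is moved stays moved. The work goes in short steps, each a Python script; the robot and the scene stay as the last script left them, time stands still between calls to the robot, and variables do not carry over. Pictures are saved under pics/ and viewed, about 8 in all and at most 12, crops included, and the job is handed in when it is done.

```bash
mkdir -p pics; ls; python3 - <<'E'
from plant import *
import cv2,numpy as np
for n in("scene","side"):
    cv2.imwrite(f"pics/{n}0.png",read_camera(n)); m=camera_model(n); print(n,m['fx'],m['cx'],m['cy'],np.round(-np.array(m['R']).T@m['t']),np.round(m['R'],3).tolist())
print(current_clock(),current_orientation())
E
```

```text
pics
scene 493.5704067535138 323.5474778986546 236.58013996858148 [1155.  235.  792.] [[-0.468, 0.884, -0.012], [0.676, 0.35, -0.649], [-0.569, -0.312, -0.761]]
side 441.2998560972514 322.8144717647326 243.36900083010394 [277. 515. 564.] [[-0.846, -0.533, 0.019], [-0.334, 0.502, -0.798], [0.416, -0.681, -0.603]]
0.1 [-3.10484423e+00 -4.72136533e-01  1.40500906e-04]
```

View pics/scene0.png

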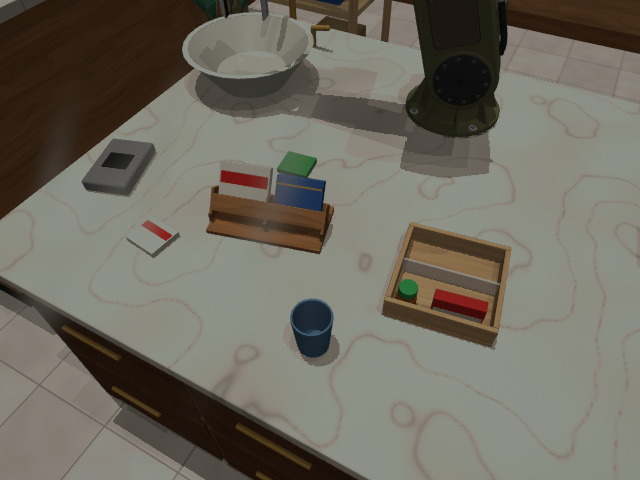

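View pics/side0.png

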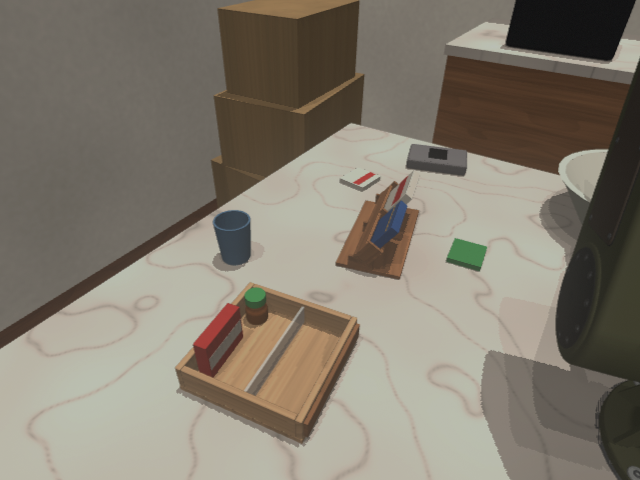

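The scene view shows the tin at (245,182) in the rack's left slot and the palette at (300,190). The tray is at (450,285), with its empty compartment on the robot side. The side view agrees. Next I'll get rough poses.

```bash
cat > h.py <<'E'
from plant import *
import cv2,numpy as np
from scipy.spatial.transform import Rotation as Ro
def ray(m,p,z):
    R=np.array(m['R']);c=-R.T@np.array(m['t'])
    d=R.T@[(p[0]-m['cx'])/m['fx'],(p[1]-m['cy'])/m['fy'],1]
    return c+d*(z-c[2])/d[2]
def proj(m,X):
    c=np.array(m['R'])@X+np.array(m['t']); return np.array([c[0]/c[2]*m['fx']+m['cx'],c[1]/c[2]*m['fy']+m['cy']])
def down(yaw,tilt=0):  # tool z down, tool y-axis (jaw) along heading yaw, tilted about long axis
    x,y=np.cos(yaw),np.sin(yaw)
    Y=np.array([x*np.cos(tilt),y*np.cos(tilt),np.sin(tilt)])
    Z=np.array([x*np.sin(tilt),y*np.sin(tilt),-np.cos(tilt)])
    return Ro.from_matrix(np.c_[np.cross(Y,Z),Y,Z])
E
python3 - <<'E'
from h import *
s=camera_model("scene");d=camera_model("side")
print("tray scene",[ray(s,p,50).round() for p in[(410,226),(510,262),(494,335),(386,307)]])
print("tray side",[ray(d,p,50).round() for p in[(252,286),(358,320),(302,424),(181,374)]])
print("rack scene base back",[ray(s,p,10).round() for p in[(208,230),(321,246)]])
print("rack side base",[ray(d,p,10).round() for p in[(339,264),(401,271),(420,207)]])
# upper tin edge height approx
for z in(107,115):print("tin top edge",[ray(s,p,z).round() for p in[(221,162),(272,166)]])
for i,n in enumerate(("scene","side")):
    im=read_camera(n); 
    c=im[140:270,190:350] if i==0 else im[160:290,320:480]
    cv2.imwrite(f"pics/c{i}.png",cv2.resize(c,None,fx=2.5 if 0 else 4.6,fy=4.6,interpolation=cv2.INTER_CUBIC))
a=cv2.imread("pics/c0.png");b=cv2.imread("pics/c1.png");
o=np.hstack([cv2.resize(a,(400,325)),cv2.resize(b,(400,325))]);cv2.imwrite("pics/c.png",o)
E
```

```text
tray scene [array([496.,  73.,  50.]), array([494., 273.,  50.]), array([660., 288.,  50.]), array([693., 105.,  50.])]
tray side [array([668., 102.,  50.]), array([479.,  72.,  50.]), array([453., 265.,  50.]), array([635., 294.,  50.])]
rack scene base back [array([ 666., -310.,   10.]), array([595., -78.,  10.])]
rack side base [array([597., -73.,  10.]), array([ 486., -121.,   10.]), array([ 544., -359.,   10.])]
tin top edge [array([ 560., -333.,  107.]), array([ 521., -231.,  107.])]
tin top edge [array([ 567., -326.,  115.]), array([ 529., -225.,  115.])]
```

View pics/c.png

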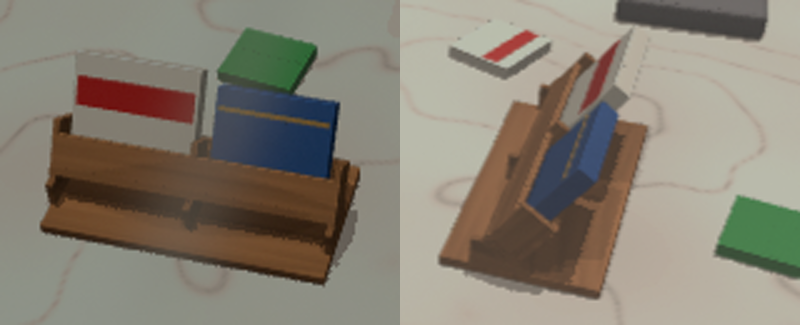

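```bash
python3 - <<'E'
from h import *
m=camera_model("wrist");R=np.array(m['R']);c=-R.T@m['t']
T=Ro.from_rotvec(current_orientation()).as_matrix()
print("cam in tool",(T.T@(c-current_eef_pos())).round(1),"axes",(T.T@R.T).round(2).tolist(),m['fx'],m['cx'],m['cy'])
# look over tray
for yaw in(0.07,0.07+np.pi):
    print(yaw,inverse_kinematics([480,185,280],down(yaw).as_rotvec()))
y=.265; tz=np.array([573,-216,0])+Ro.from_euler('z',y).apply([-37.4,-61,112])
u=Ro.from_euler('z',y).apply([-.574,0,.819]);print("tin top",tz)
for yaw in (y,y+np.pi):
    o=down(y,np.radians(35))
    if yaw>3:o=o*Ro.from_euler('z',np.pi)
    for D in(150,60,-35):print(yaw,D,(tz+u*D).round(),inverse_kinematics(tz+u*D,o.as_rotvec()))
E
```

```text
cam in tool [  79.7    1.  -178.6] axes [[0.0, -0.96, -0.28], [1.0, 0.0, -0.0], [0.0, -0.28, 0.96]] 337.4371414689694 320.77692707402963 242.19216725053408
0.07 [ 2.96663023e-01  1.71878032e-01  1.50604827e+00 -8.88178420e-16
  1.46366635e+00  2.26663023e-01]
3.211592653589793 None
tin top [ 552.88200582 -284.66604918  112.        ]
0.265 150 [ 470. -307.  235.] [-0.90465708  0.1453471   1.75711653  0.64519342  1.07186285 -1.4387038 ]
0.265 60 [ 520. -294.  161.] [-0.80851804  0.28818181  1.76831598  0.70149598  0.8964644  -1.47101855]
0.265 -35 [ 572. -279.   83.] [-0.71746532  0.4647045   1.73224194  0.78532927  0.74072653 -1.52301597]
3.4065926535897932 150 [ 470. -307.  235.] [-0.90465708  0.1453471   1.75711653  0.64519342  1.07186285  1.70288885]
3.4065926535897932 60 [ 520. -294.  161.] [-0.80851804  0.28818181  1.76831598  0.70149598  0.8964644   1.67057411]
3.4065926535897932 -35 [ 572. -279.   83.] [-0.71746532  0.4647045   1.73224194  0.78532927  0.74072653  1.61857668]
```

```bash
python3 - <<'E'
from h import *
import pickle
def snap(n):
    m=camera_model("wrist");im=read_camera("wrist");cv2.imwrite(f"pics/{n}.png",im);pickle.dump({k:np.array(v) for k,v in m.items()},open(f"{n}.pkl","wb"))
move_pose([545,225,230],down(0.07).as_rotvec());dwell(.2);snap("wt")
y=.265; tz=np.array([573,-216,0])+Ro.from_euler('z',y).apply([-37.4,-61,112])
u=Ro.from_euler('z',y).apply([-.574,0,.819])
move_pose(tz+u*110,down(y,np.radians(35)).as_rotvec());dwell(.2);snap("wr")
print(current_clock())
E
```

```text
5.5833
```

View pics/wt.png

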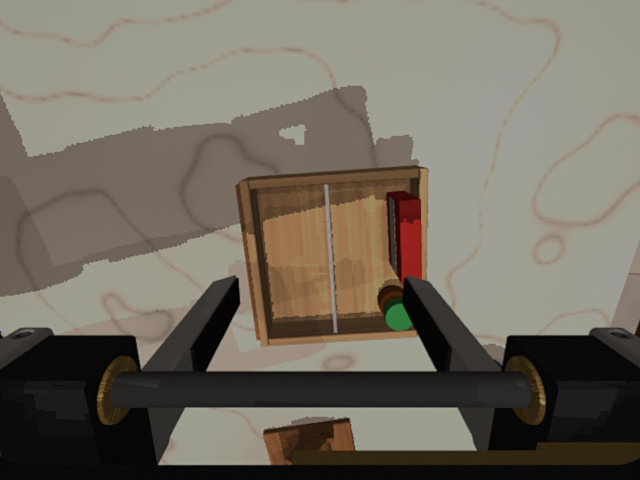

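View pics/wr.png

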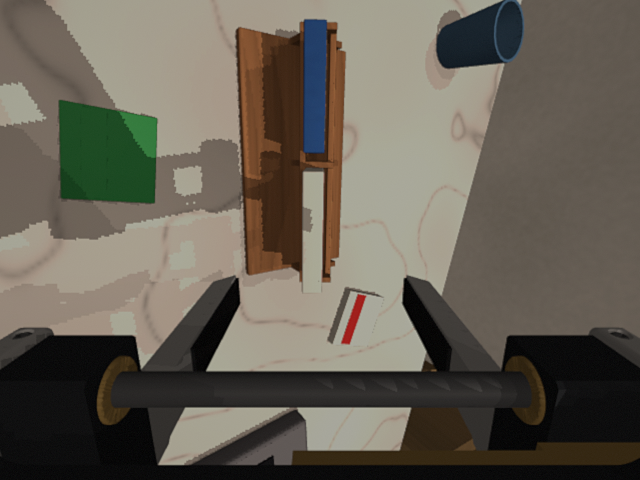

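The wrist views are clear. The tray divider runs from (326,184) to (335,333). The tin's top face spans columns 303–323 and rows 170–292.

```bash
python3 - <<'E'
from h import *
import pickle
t=pickle.load(open("wt.pkl","rb"));r=pickle.load(open("wr.pkl","rb"))
g=cv2.imread("pics/wt.png")
# divider: bright grey, low saturation column per row
hs=cv2.cvtColor(g,cv2.COLOR_BGR2HSV)
for row in(195,230,270,310,325):print(row,[tuple(int(v) for v in hs[row,c,1:]) for c in range(322,340)])
a,b=ray(t,(326.5,184.5),44),ray(t,(335,333),44);print("div",a,b,np.linalg.norm(a-b),"yaw",np.arctan2(*(a-b)[[0,1]])*-1)
for p in[(237,184),(428,168),(262,346)]:print("rim",ray(t,p,50).round(1))
print("floor near wall/div y=250",[ray(t,p,8).round(1) for p in[(265,250),(270,320)]])
w=cv2.cvtColor(cv2.imread("pics/wr.png"),cv2.COLOR_BGR2HSV)
for row in(185,275):print(row,[(c,)+tuple(int(v) for v in w[row,c,1:]) for c in range(298,330)])
A,B=ray(r,(313,170.5),112),ray(r,(313,292),112);print("tin top",A,B,(A+B)/2,np.linalg.norm(A-B),"yaw",-np.arctan2(*(A-B)[[0,1]]))
P,Q=ray(r,(315,20),104),ray(r,(315,152),104);print("pal",P,Q,np.linalg.norm(P-Q),"yaw",-np.arctan2(*(P-Q)[[0,1]]))
f=[ray(r,p,10).round(1) for p in[(237,29),(247,273)]];print("rack front base",f,-np.arctan2(*(f[0]-f[1])[[0,1]]))
E
```

```text
195 [(133, 94), (137, 84), (87, 97), (28, 137), (21, 147), (19, 147), (45, 130), (102, 107), (131, 101), (131, 103), (130, 104), (129, 101), (130, 100), (131, 97), (130, 96), (130, 94), (132, 93), (133, 92)]
230 [(119, 157), (125, 149), (127, 148), (131, 148), (127, 149), (47, 157), (21, 149), (16, 143), (45, 126), (107, 122), (122, 149), (118, 158), (116, 158), (117, 157), (119, 157), (123, 157), (125, 157), (127, 157)]
270 [(128, 149), (127, 150), (128, 149), (127, 148), (127, 148), (129, 146), (131, 148), (93, 148), (39, 156), (19, 145), (9, 137), (51, 100), (130, 126), (130, 145), (128, 149), (128, 151), (129, 148), (128, 146)]
310 [(114, 157), (117, 157), (115, 157), (108, 158), (107, 157), (109, 157), (108, 158), (120, 157), (128, 157), (126, 158), (65, 158), (31, 158), (19, 148), (39, 118), (112, 112), (132, 141), (127, 148), (128, 146)]
325 [(129, 67), (131, 66), (135, 66), (127, 66), (133, 65), (133, 65), (137, 65), (129, 67), (133, 65), (147, 59), (115, 60), (32, 105), (15, 132), (11, 137), (32, 113), (81, 76), (142, 61), (134, 63)]
div [548.10078388 264.46614545  44.      
[... 998 characters left out ...]
2, 30, 169), (313, 29, 169), (314, 29, 168), (315, 29, 169), (316, 27, 169), (317, 29, 169), (318, 29, 169), (319, 26, 170), (320, 27, 172), (321, 63, 166), (322, 90, 99), (323, 163, 47), (324, 177, 46), (325, 170, 48), (326, 170, 48), (327, 168, 44), (328, 187, 41), (329, 118, 54)]
tin top [ 528.91407036 -228.72766966  112.        ] [ 556.63571428 -333.65114596  112.        ] [ 542.77489232 -281.18940781  112.        ] 108.52384723782843 yaw 0.2583057509388106
pal [ 507.16681252 -118.33614007  104.        ] [ 532.29345012 -212.70246491  104.        ] 97.65424302487068 yaw 0.2602292157747087
rack front base [array([ 480.3, -112.7,   10. ]), array([ 538.7, -347.9,   10. ])] 0.2433773834706577
```

```bash
cat >> h.py <<'E'
Y=.252; U=Ro.from_euler('z',Y).apply([-.574,0,.819]); TOP=np.array([542.5,-281.2,112.]); O=down(Y,np.radians(35)).as_rotvec()
E
python3 - <<'E'
from h import *
import pickle
grip(54)
move_pose(TOP+U*70,O);movel(TOP+U*8,max_speed=100);dwell(.2)
m=camera_model("wrist");im=read_camera("wrist");cv2.imwrite("pics/wn.png",im)
pickle.dump({k:np.array(v) for k,v in m.items()},open("wn.pkl","wb"))
print(current_clock(),current_eef_pos(),TOP+U*8,current_ft_force())
h=cv2.cvtColor(im,cv2.COLOR_BGR2HSV)
for r in(180,220,260,300):
    k=np.where((h[r,280:360,1]<60)&(h[r,280:360,2]>140))[0]+280; print(r,k.min() if len(k) else 0,k.max() if len(k) else 0,len(k))
E
```

```text
7.6417 [ 538.02364674 -282.6260537   119.08686932] [ 538.05303521 -282.34497519  118.552     ] [ 0.14273068 -0.19491577  0.158561  ]
180 355 359 5
220 353 359 7
260 352 359 8
300 308 359 15
```

View pics/wn.png

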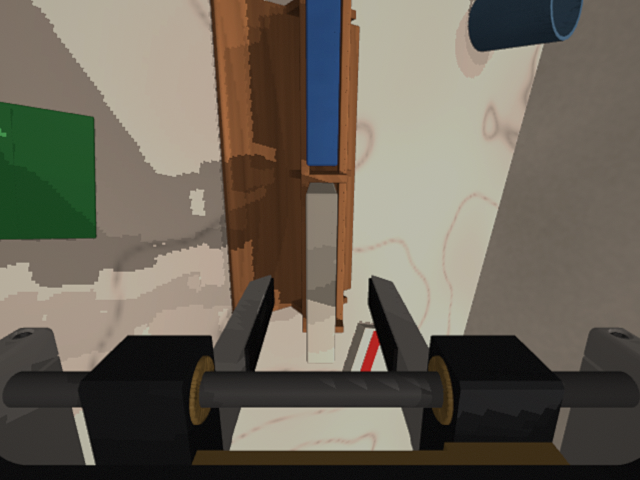

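The tin's top face (columns 307–337, rows 183–362) is centred between the fingers, whose tips are at columns 270 and 372. I'll check the centring along its length, then grip it.

```bash
python3 - <<'E'
from h import *
import pickle
m=pickle.load(open("wn.pkl","rb"))
A,B=ray(m,(322,183),111),ray(m,(321,362),111);C=(A+B)/2;print(A,B,C,np.linalg.norm(A-B),-np.arctan2(*(A-B)[[0,1]]))
e=np.array([-np.sin(Y),np.cos(Y),0]);n=np.array(Ro.from_euler('z',Y).apply([.819,0,.574]))
p0=current_eef_pos();dy=(C-p0)@e;dn=(C-p0)@n;print("dy",dy,"dn",dn,"along U",(C-p0)@U)
dy=np.clip(dy,-8,8)
T=TOP-U*36+e*((C-TOP)@e);print(T)
if abs((C-TOP)@e)<10:
    movel(T,max_speed=80);print(current_ft_force())
    grip(12,20);dwell(.2);print("gap",current_finger_gap(),current_ft_force(),current_clock())
E
```

```text
[ 528.63658969 -223.64600778  111.        ] [ 556.57589044 -334.64704635  111.        ] [ 542.60624006 -279.14652706  111.        ] 114.46324777301454 0.2465808970242591
dy 2.2269984191823586 dn -0.29670364947366323 along U -9.668471324189076
[ 562.02210267 -274.14745868   82.516     ]
[-0.02643477 -0.09146628  0.42249694]
gap 17.848709242513184 [1.1981743  0.58621566 2.42814101] 9.1917
```

```bash
cat >> h.py <<'E'
TY=.145; TF=np.array([518.5,169.6,0]); OD=down(TY).as_rotvec()
E
python3 - <<'E'
from h import *
p=current_eef_pos()
movel(p+U*70,max_speed=80);print(current_finger_gap(),current_ft_force())
q=p+U*70
movel(q+[0,0,60],max_speed=150)
move_pose(TF+[0,0,185],OD);dwell(.3)
print(current_clock(),current_finger_gap(),current_eef_pos(),current_ft_force(),current_ft_torque())
import pickle
m=camera_model("wrist");im=read_camera("wrist");cv2.imwrite("pics/wp.png",im)
pickle.dump({k:np.array(v) for k,v in m.items()},open("wp.pkl","wb"))
s=read_camera("scene");d=read_camera("side")
o=np.hstack([cv2.resize(s[150:360,340:560],(400,380)),cv2.resize(d[200:440,160:420],(400,380))]);cv2.imwrite("pics/sp.png",o)
E
```

```text
17.94457251658038 [-0.37149348 -0.66232692 -1.38713829]
12.7417 17.68918305890759 [518.61556929 169.19470861 184.98408653] [ 0.44935375  0.52024902 -1.3581672 ] [-0.03722851 -0.05707443  0.02875398]
```

View pics/wp.png

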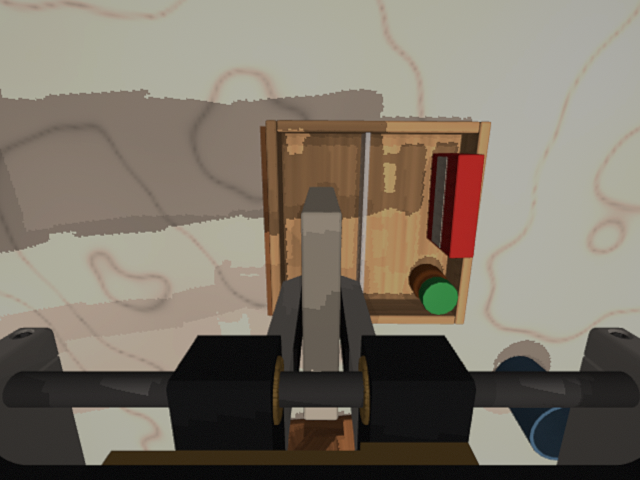

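View pics/sp.png

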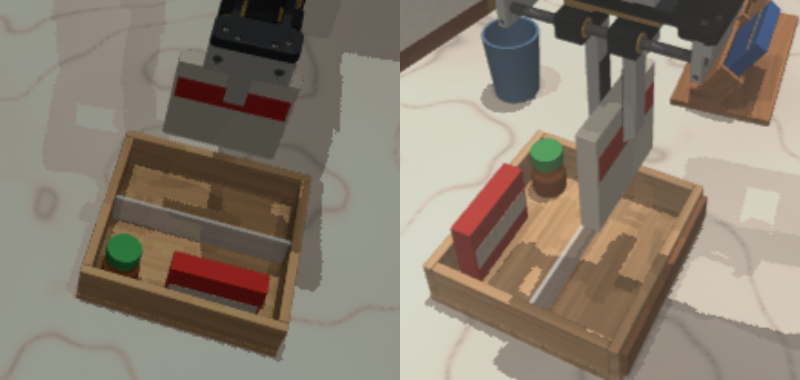

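```bash
python3 - <<'E'
from h import *
import pickle
m=pickle.load(open("wp.pkl","rb"));h=cv2.cvtColor(cv2.imread("pics/wp.png"),cv2.COLOR_BGR2HSV)
P=[]
for r in range(140,285,12):
    k=np.where(h[r,350:378,1]<70)[0]+350
    if len(k):P.append((k.mean(),r));print(r,k.min(),k.max(),end='; ')
P=np.array(P);a=np.polyfit(P[:,1],P[:,0],1);print(a)
f=lambda r:np.polyval(a,r)
A,B=ray(m,(f(140),140),44),ray(m,(f(280),280),44);print(A,B,-np.arctan2(*(A-B)[[0,1]]))
print("rim outer",[ray(m,p,50).round(1) for p in[(273,121),(490,122),(463,323)]])
print("div far end",ray(m,(f(132),132),44))
a,b=ray(m,(490,122),50),ray(m,(463,323),50);print(-np.arctan2(*(a-b)[[0,1]]))
t=camera_model("scene");print([ray(t,p,50).round(1) for p in [(410,226),(510,262)]])
print(Ro.from_rotvec(current_orientation()).as_matrix().round(3).tolist())
e=[]
for r in range(225,275,12):
    k=np.where(h[r,290:350,1]<60)[0]+290;e.append((r,k.min(),k.max()))
print(e)
E
```

```text
140 362 370; 152 364 369; 164 364 368; 176 361 368; 188 363 367; 200 360 367; 212 361 366; 224 361 365; 236 361 365; 248 360 364; 260 360 364; 272 359 363; 284 350 363; [-5.21650968e-02  3.74383176e+02]
[547.56456708 258.73161597  44.        ] [564.98076057 123.52826201  44.        ] 0.12810932858536364
rim outer [array([462.3, 262.3,  50. ]), array([650.7, 289. ,  50. ]), array([678.2,  94.2,  50. ])]
div far end [546.68294294 265.57573725  44.        ]
0.13995191572084975
[array([495.6,  72.7,  50. ]), array([494.4, 272.7,  50. ])]
[[-0.144, 0.99, 0.0], [0.99, 0.144, 0.0], [0.0, 0.0, -1.0]]
[(225, np.int64(302), np.int64(340)), (237, np.int64(302), np.int64(340)), (249, np.int64(302), np.int64(340)), (261, np.int64(302), np.int64(339)), (273, np.int64(302), np.int64(339))]
```

Both views agree: tray yaw is about 0.137 and the compartment centre is about (518,170). The tin hangs straight, so I'll make a guarded descent.

```bash
python3 - <<'E'
from h import *
o=down(.137).as_rotvec();P=np.array([518,170,0.])
move_pose(P+[0,0,125],o);movel(P+[0,0,98],max_speed=80);dwell(.2)
f0=current_ft_force()[2];z=98
while z>58:
    z-=1.;movel(P+[0,0,z],max_speed=40);f=current_ft_force()[2]-f0
    if f>3:break
dwell(.2);print(z,f,current_ft_force()-0,f0,current_ft_torque(),current_clock(),current_eef_pos(),current_finger_gap())
cv2.imwrite("pics/sd.png",read_camera("side")[180:440,140:440])
s=cv2.resize(read_camera("scene")[150:360,340:560],(400,380));d=cv2.resize(cv2.imread("pics/sd.png"),(400,380))
cv2.imwrite("pics/d.png",np.hstack([s,d]))
E
```

```text
72.0 6.141424188907033 [-0.22060794 -1.9131337   6.59338007] -1.600784554907976 [-0.19819657  0.109227    0.12057495] 20.6333 [518.26834892 169.94410089  72.38886422] 17.838204133198946
```

View pics/d.png

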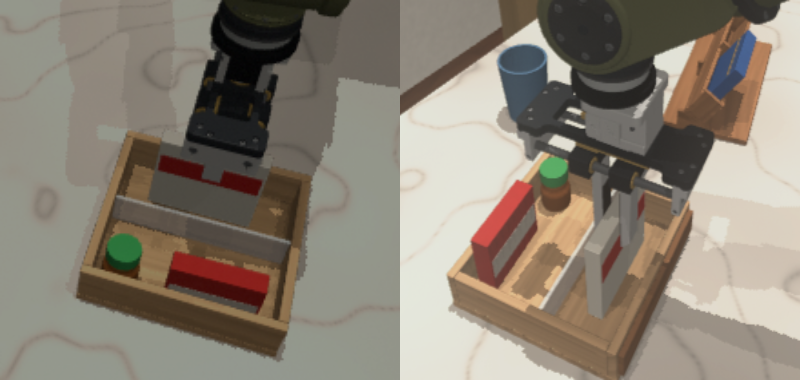

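The tin touched down at TCP z = 72, exactly as predicted (8 + 100 − 36), and the pictures show it inside the front compartment. I'll release it and retreat.

```bash
python3 - <<'E'
from h import *
import pickle
grip(34);dwell(.3)
p=current_eef_pos();print(current_ft_force())
movel([518,170,150],max_speed=100);movel([518,190,230],max_speed=150);dwell(.3)
print(current_clock(),current_ft_force())
m=camera_model("wrist");im=read_camera("wrist");pickle.dump({k:np.array(v) for k,v in m.items()},open("wf.pkl","wb"))
d=read_camera("side")
cv2.imwrite("pics/wf.png",im);cv2.imwrite("pics/f.png",np.hstack([cv2.resize(im[60:380,200:520],(400,400)),cv2.resize(d[180:440,150:410],(400,400))]))
E
```

```text
[-0.02962025 -1.01771041 -0.14723154]
23.4417 [-0.04986344  0.56926138  0.99703057]
```

View pics/f.png

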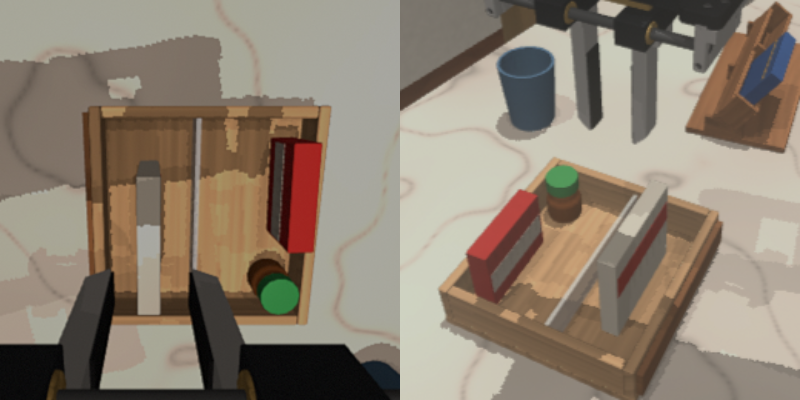

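The tin stands alone in the front compartment, its top face around crop columns 137–160 and rows 177–314. One numeric check, then I'll hand in if it's good.

```bash
python3 - <<'E'
from h import *
import pickle
m=pickle.load(open("wf.pkl","rb"));g=lambda x,y:(200+.8*x,60+.8*y)
A,B=ray(m,g(149,177),108),ray(m,g(148.5,314),108);C=(A+B)/2
D,E=ray(m,g(199,118),44),ray(m,g(194.5,270),44)
print(A,B,C,np.linalg.norm(A-B),"yaw tin",-np.arctan2(*(A-B)[[0,1]]),"div",-np.arctan2(*(D-E)[[0,1]]))
print("offset in tray frame",Ro.from_euler('z',-.137).apply(C-[518,170,108]))
if np.linalg.norm((C-[518,170,108])[:2])<15: hand_in();print("handed in",current_clock())
E
```

```text
[511.7182447  220.62289094 108.        ] [526.02430892 113.4022106  108.        ] [518.87127681 167.01255077 108.        ] 108.17087299742872 yaw tin 0.13264292489502671 div 0.1381408684935662
offset in tray frame [ 0.45511164 -3.07844922  0.        ]
the job is handed in; nothing more can be done
the job is handed in; nothing more can be done
```

I gripped the tin by its upper edge and slid it up out of the slot. I then lowered it to the floor of the tray's front compartment, released it and handed the job in.

- **Touchdown:** the tin met the floor at TCP z = 72 mm, the predicted height, with about 6–8 N of contact force before release.
- **Standing:** after release the last pictures show it standing by itself with the gripper well clear.
- **Position:** it is about 0.5 mm (across) and 3 mm (along) from my estimate of the compartment centre, clear of the walls.
- **Angle:** it reads 0.133 rad against 0.138 rad for the divider, so it is parallel to about 0.3°.
- **Other things:** the palette, carton, jar and cup look unmoved; I judged these by eye.
- **Time:** about 23.5 s of the 46 s allowed.

**Disagreements:**
- The rack's base edges put the tin about 9 mm away from where the direct view of its top put it. I used the direct view, and the close look before gripping confirmed it.
- Image-based estimates of how deep the grip was varied by more than 10 mm. That is why I lowered the tin by force, and the touchdown height matched the planned 36 mm depth.

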